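# Fit the right sleeve and hold its spring down for the retaining clip

### The job

One of the two steel sleeves on the bench fits over the upright shaft of the gearbox cover: find it, trying it on the shaft if need be, and have the sleeve that does not fit standing on the bench. Slide the fitting sleeve down the shaft onto the spring seat and press it down with a steady push of about 14 N, so that its top edge sits about 5 mm below the clip groove and a colleague can snap the retaining clip in; never squash the spring right down. Hold it steady there for at least two seconds and finish the program while still gripping and pressing it, and leave the spray can, rubber ring and wrench where they are.

Things in the scene. Friction and masses are not known exactly. Their poses are not given: they have to be found in the camera images.
- cover: Cast aluminium gearbox cover bolted to the bench, cannot move: flange 160 x 120 x 12 mm, raised middle 120 x 84 mm up to 40 mm above the bench, round spring cup 44 mm across up to 50 mm. An upright steel shaft 20 mm in diameter stands at its centre up to 124 mm, its top 5 mm a cone that narrows to 12 mm. A clip groove (dark neck) runs round the shaft from 113 to 117 mm above the bench. Origin: on the shaft's axis at bench height; x along the flange's long side, z up.
- shaft_top (a point): Centre of the shaft's top end, 124 mm above the bench.
- spring_seat (a joint): How far the spring seat is pushed down, in m: 0 at rest (its top 80 mm above the bench), 0.024 is fully squashed. It pushes back with 4 N at 0 and 0.8 N more per mm: 13.6 N at 0.012, where the top edge of a sleeve sitting on it is 108 mm above the bench, 5 mm below the groove.
- seat_top (a point): Centre of the upper face of the spring seat, a dark steel disc 34 mm in diameter and 5 mm thick round the shaft on a coil spring, 80 mm above the bench at rest; moves down with it.
- sleeve_p: One of two plain steel sleeves that look alike outside: a tube 40 mm in outer diameter and 40 mm high, 0.1 to 0.2 kg, standing upright on the bench. One of the two has a 24 mm bore and goes over the shaft, the other a 16 mm bore and does not; which is which is not said (look down the bore, or try it: the one that does not fit stops with its underside 2 to 3 mm below the shaft's top). Origin: centre of the underside, z along the bore, up.
- sleeve_q: One of two plain steel sleeves that look alike outside: a tube 40 mm in outer diameter and 40 mm high, 0.1 to 0.2 kg, standing upright on the bench. One of the two has a 24 mm bore and goes over the shaft, the other a 16 mm bore and does not; which is which is not said (look down the bore, or try it: the one that does not fit stops with its underside 2 to 3 mm below the shaft's top). Origin: centre of the underside, z along the bore, up.
- can: Bystander: upright spray can, 60 mm in diameter, 170 mm high. Origin: centre of its underside. Leave it alone.
- rubber_ring: Bystander: flat black rubber ring, 52 mm across, 16 mm high, lying on the bench. Origin: centre of its underside. Leave it alone.
- wrench: Bystander: steel wrench about 170 mm long, lying on the bench. Origin: near its middle, x along its length. Leave it alone.
Not all that is in view belongs to the job. What is shaped like the sleeve_p but red is not meant.

How it is judged:
By the outcome, as a careful person would: the job done as asked, in the order asked, and still so for the second after the job is handed in, while the arm keeps its last pose, push and grip.
It also fails if it takes over 72 s, if anything falls off the work surface, if the arm or the gripper's body presses on something with over 40 N, if the wrist force passes 120 N, or if a joint passes its speed limit or range.

### The arm

A 6-joint arm with a two-finger parallel gripper is mounted at the origin on the work surface. World frame = base frame: x ahead of the robot, y to its left, z up, the work surface at z = 0. Lengths are in m, angles in rad, forces in N, time in s.
With the tool pointing down it reaches from about 0.375 to 0.75 m from the base axis. Payload 9 kg.
Tool frame: the origin (TCP) lies midway between the tips of the shut fingers; the grasp point (between the pads) lies 19 mm behind it (arm.grip_point_offset is the z of the grasp point in the tool frame, in m); z points along the fingers, y is the line along which they close (so a half turn about z gives the same grasp; the last joint's range is limited). The gripper opens to 85 mm and grips with 20 to 120 N. Pads are 22 mm wide; open, the fingers measure 114 mm over their backs; the gripper's body (76 mm by 85 mm) begins 54 mm behind the grasp point. The pads swing forward as they close: fully open they stand 13 mm farther back than shut.
Start: joints at [1.017, 0.104, 0.097, 1.564, 0, 1.353], TCP at [0.198, 0.567, 0.231] pointing down, gripper open.
Joint ranges: [-2.99, 2.99], [-0.84, 1.86], [-1.1, 1.16], [-1.84, 2.11], [-1.51, 1.56], [-3.14, 3.14]. Speed limits (rad/s): [2.22, 2.22, 2.57, 3.14, 3.14, 3.14].

### API

Orientations are given as a unit quaternion [x, y, z, w].
In Python, from workcell import arm gives the robot as it stands. The module is installed in compiled form; this text tells all that it offers.
- The arm moves only by the tool arm_command, never from a script. Its argument "deltas" is a list of rows, each a list of 4 numbers: the shift along the tool's x, y, z each as a share of 100 mm, from -1 to 1, then the turn about the tool's z as a share of pi/2 rad, from -1 to 1. A call has 1 to 5 rows; each row is the pose to reach, as a shift and turn from the pose commanded when the call began, along the tool's axes at that moment; what a row does not reach only later rows make up. A row lasts 1/10 s, in which the tool goes at most 50 mm and 8.59 degrees, less where a joint would pass 70% of its speed; a pose out of reach is approached as far as the arm can. A call with a number of a shift or a turn outside -1 to 1 is refused whole. A call with a gripper value outside its range is refused whole. "claw" is the gripper command: -1 is shut, 1 is fully open, values between are in proportion, set as the call begins (left out, the last holds). The fingers move at their own pace and stop on an object; "squeeze" is the grip in N (left out, the last holds). Time passes only in rows, so rows that repeat a pose let the fingers close. It gives the time, the measured TCP pose, the force, the opening and the grip force at its end, in the units of the state.
- arm.get_state(): the state, without advancing time (a new reading comes with each control period).
- arm.camera(name): name is "scene" or "top"; returns a dict with "img" (400x640x3 uint8, red, green, blue), "fovy" (degrees; the focal length in pixels is half the picture's height over the tangent of half this angle, whatever the lens; pixels are square), "cx", "cy" (the principal point, pixels), "distortion" ([k1, k2, p1, p2, k3] as OpenCV has them; the pictures are not rectified), "R" (3x3) and "t" (3): a world point X has camera coordinates R X + t. Camera axes: x right, y down, z forward; pixel columns grow to the right and rows downward; lengths in m; the calibration is good to about 2 mm. A picture is of the moment at which its call begins. There is no depth.
- arm.finish_job(): hands the job in; it is judged then, once.
Trained networks look in a picture, given as the dict that the camera call returned (one of the last four; its "shot" number tells which), for a name from the list of things; names that differ only in an ending like _2 or _b are one class to them, and where a whole thing is asked for, a point or a joint stands for the part that bears it (a point fixed in the world has none). Each returns a list of dicts, best first, with "p" (0 to 1); they miss things now and then, are a little off and sometimes report something else, mostly with a low value. They report only what shows in the picture. A call takes as long as a camera call. They do not tell look-alikes from the thing itself.
- arm.cut_out(picture, target): "pixels" (400x640 bool, what is visible of it) and "point" ([column, row] in pixels, amid what is visible of it).
The state is a dict: "time": time; "joint_positions": joint angles; "qd": joint speeds; "tau": joint torques, N m; "position": TCP position; "eef_rot": TCP orientation; "wrist_force": force on the tool from outside, world axes, zero at the start; "ft_torque": the same for the moment, N m; "opening": opening from 0.0 (shut) to 1.0 (fully open); "grip_force": force on a finger pad.
Only numpy, scipy, OpenCV 4.12 (cv2) and the standard library are available. Lean on these libraries where they do the work, as an engineer would, in place of code of your own. Each camera call takes 0.05 s, during which the arm holds its last target. There are 200 camera calls.

## Working session

There is one attempt and no reset: what is moved stays moved. The work goes in short steps, Python scripts to look and compute and a tool call to move; the robot and the scene stay as the last step left them, time stands still between calls to the robot, and variables do not carry over. Pictures are saved under pics/ and viewed, at most 10 in all, crops included, and the job is handed in when it is done.

Besides the shell and the picture viewer there is one more tool, called after "Request:" by a JSON object that holds its "op" and its "data", one argument or row to a line. arm_command: Moves the arm, as the interface text tells. Shift numbers are shares of 100 mm and turn numbers shares of pi/2 rad, none past 1 either way. Its arguments: {"type":"object","properties":{"deltas":{"type":"array","items":{"type":"array","items":{"type":"number"}}},"claw":{"type":"number"},"squeeze":{"type":"number"}},"required":["deltas"]}

```bash
mkdir -p pics; cat > h.py <<'E'
import numpy as np, cv2
from workcell import arm
def K(c):
    f=200/np.tan(np.radians(c['fovy'])/2); return np.array([[f,0,c['cx']],[0,f,c['cy']],[0,0,1.]])
def ray(c,px):
    n=cv2.undistortPoints(np.array([[px]],float),K(c),np.array(c['distortion'],float))[0,0]
    R=np.array(c['R']);t=np.array(c['t']); return -R.T@t, R.T@np.array([n[0],n[1],1])
def atz(c,px,z):
    o,d=ray(c,px); return o+d*(z-o[2])/d[2]
def proj(c,X):
    return cv2.projectPoints(np.array(X,float).reshape(-1,3),cv2.Rodrigues(np.array(c['R'],float))[0],np.array(c['t'],float),K(c),np.array(c['distortion'],float))[0][:,0]
def tri(rs):
    A=0;b=0
    for o,d in rs:
        d=d/np.linalg.norm(d);P=np.eye(3)-np.outer(d,d);A=A+P;b=b+P@o
    return np.linalg.solve(A,b)
def save(c,n,crop=None,s=1):
    im=c['img'][:,:,::-1]
    if crop: im=im[crop[1]:crop[3],crop[0]:crop[2]]
    cv2.imwrite('pics/'+n,cv2.resize(im,None,fx=s,fy=s,interpolation=cv2.INTER_CUBIC))
E
python3 - <<'E'
from h import *
print(arm.get_state())
for n in('scene','top'):
    c=arm.camera(n); save(c,n+'0.png'); print(n,c['fovy'],-np.array(c['R']).T@c['t'],np.array(c['R'])[2])
    for k in('sleeve_p','sleeve_q','cover','can','rubber_ring','wrench','seat_top'):
        for d in arm.cut_out(c,k): 
            ys,xs=np.where(d['pixels']); print(k,round(d['p'],2),d['point'],xs.min(),xs.max(),ys.min(),ys.max(),atz(c,d['point'],0.04).round(3))
E
```

```text
{'time': 0.0, 'joint_positions': array([ 1.01731695e+00,  1.04673048e-01,  9.64694227e-02,  1.56391353e+00,
       -1.12585039e-05,  1.35312129e+00]), 'qd': array([-0.00035741, -0.00150753, -0.00033699,  0.00026437, -0.00133717,
        0.00010318]), 'tau': array([-3.45263710e-03, -5.56928372e+01,  5.03648329e+01,  1.69960165e-02,
       -4.53365110e-04,  2.40554346e-05]), 'position': array([0.19751568, 0.56620022, 0.23053779]), 'eef_rot': array([ 1.67114345e-01,  9.85937300e-01, -6.14044892e-04, -2.43161951e-04]), 'wrist_force': array([-0.76859613, -0.70176214,  1.01548182]), 'ft_torque': array([-0.03741186, -0.02747909,  0.05617329]), 'grip_force': 0.0, 'opening': 1.0032101939290896}
scene 50.570644019649365 [ 1.02834875 -0.43689343  0.88213566] [-0.45845627  0.47645089 -0.75020824]
sleeve_p 0.71 [220.0, 283.9] 210 230 271 294 [ 0.508 -0.248  0.04 ]
sleeve_p 0.65 [346.8, 160.2] 338 352 151 169 [0.451 0.253 0.04 ]
sleeve_p 0.61 [362.3, 174.4] 352 366 169 187 [0.521 0.239 0.04 ]
sleeve_q 0.71 [220.0, 283.9] 210 230 271 294 [ 0.508 -0.248  0.04 ]
sleeve_q 0.65 [346.8, 160.2] 338 352 1
[... 599 characters left out ...]
.2, 224.2] 440 462 216 232 [ 0.49  -0.224  0.04 ]
sleeve_p 0.79 [247.4, 251.0] 235 253 242 258 [0.429 0.255 0.04 ]
sleeve_p 0.55 [251.2, 221.5] 248 263 210 225 [0.5   0.247 0.04 ]
sleeve_q 0.8 [447.2, 224.2] 440 462 216 232 [ 0.49  -0.224  0.04 ]
sleeve_q 0.79 [247.4, 251.0] 235 253 242 258 [0.429 0.255 0.04 ]
sleeve_q 0.55 [251.2, 221.5] 248 263 210 225 [0.5   0.247 0.04 ]
can 0.87 [170.5, 150.7] 143 197 128 169 [0.679 0.455 0.04 ]
rubber_ring 0.75 [247.4, 162.0] 243 262 149 169 [0.648 0.26  0.04 ]
wrench 0.76 [467.8, 157.1] 460 480 128 191 [ 0.654 -0.282  0.04 ]
seat_top 0.63 [250.8, 159.6] 243 261 149 169 [0.654 0.251 0.04 ]
seat_top 0.55 [329.2, 187.2] 324 338 182 193 [0.582 0.057 0.04 ]
```

View pics/scene0.png

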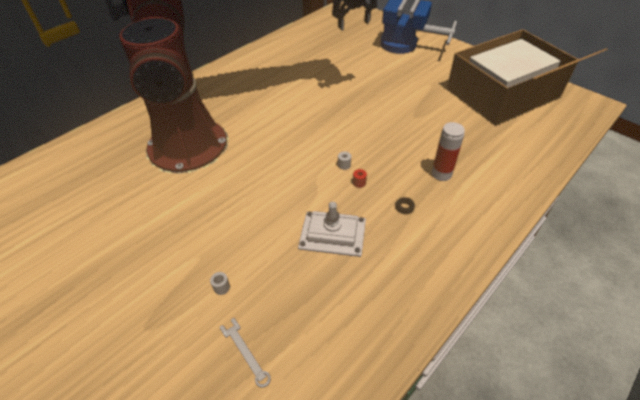

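View pics/top0.png

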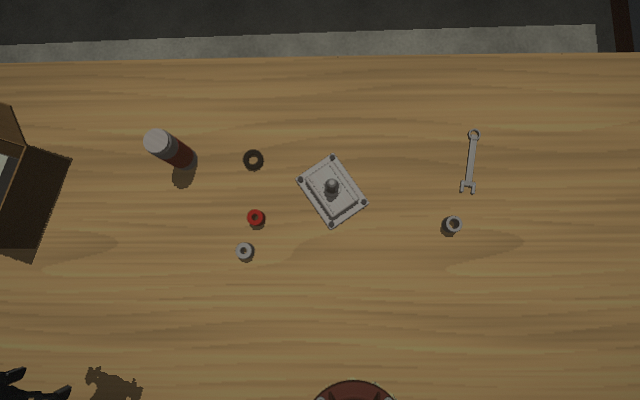

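The scene picture shows grey sleeves at (220,284) and (345,160), a red decoy at (360,178) and the cover at (332,232). In the top picture the sleeves are at (451,225) and (245,251), the shaft is near (331,185), and the bore at (451,225) looks wider. I'll zoom in to check.

```bash
python3 - <<'E'
from h import *
ct=arm.camera('top'); cs=arm.camera('scene')
def cr(c,u,v,r,s):
    p=c['img'][v-r:v+r,u-r:u+r,::-1]; return cv2.resize(p,(s,s),interpolation=cv2.INTER_CUBIC)
row1=np.hstack([cr(ct,245,250,16,256),cr(ct,452,225,16,256),cr(ct,331,190,40,256)])
row2=np.hstack([cr(cs,345,160,16,256),cr(cs,220,283,16,256),cr(cs,332,225,40,256)])
cv2.imwrite('pics/zoom.png',np.vstack([row1,row2]))
E
```

```text
(no output)
```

View pics/zoom.png

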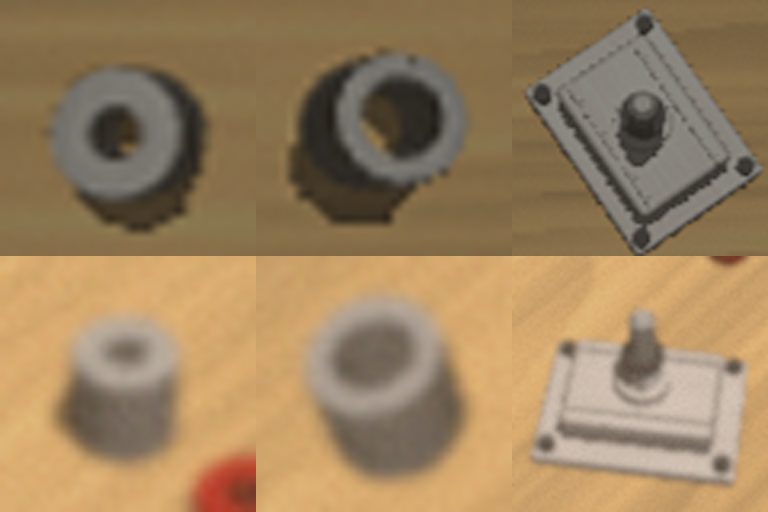

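The zoom settles it. The sleeve at top (454,223) / scene (218,279) has the wide 24 mm bore. The other one, at (245,251), is narrow and stays where it stands. Next I triangulate the rim and the shaft top.

```bash
python3 - <<'E'
from h import *
ct=arm.camera('top'); cs=arm.camera('scene')
def T(a,b):
    r=[ray(ct,a),ray(cs,b)];X=tri(r); print(X.round(4),proj(ct,X).round(1),proj(cs,X).round(1)); return X
T((453.8,223.3),(218.3,279.1)); T((331.3,181.6),(332.3,202.8))
print('z fixed',atz(ct,(453.8,223.3),.04),atz(cs,(218.3,279.1),.04),atz(ct,(331.3,181.6),.124),atz(cs,(332.3,202.8),.124))
f=lambda x,y,u0,v0:(u0+(x-512)/3.2-.35,v0+y/3.2-.35)
A=np.array([atz(ct,f(x,y,291,150),.012) for x,y in((645,8),(525,92),(640,255),(762,172))])
B=np.array([atz(cs,f(x,y-256,292,185),.012) for x,y in((560,340),(748,352),(733,484),(533,460))])
print(A.round(3),A.mean(0),B.round(3),B.mean(0))
s=arm.get_state(); from scipy.spatial.transform import Rotation as Ro
print(Ro.from_quat(s['eef_rot']).as_matrix().round(3))
E
```

```text
[ 0.4922 -0.2419  0.0355] [[453.9 223.4]] [[218.4 279.1]]
[0.5801 0.0512 0.123 ] [[331.5 181.8]] [[332.6 202.7]]
z fixed [ 0.49207955 -0.24019382  0.04      ] [ 0.49487527 -0.24318433  0.04      ] [0.58033401 0.05172787 0.124     ] [0.58033968 0.05004457 0.124     ]
[[ 0.678  0.049  0.012]
 [ 0.61   0.145  0.012]
 [ 0.481  0.055  0.012]
 [ 0.545 -0.041  0.012]] [0.57858547 0.05187889 0.012     ] [[ 0.483  0.054  0.012]
 [ 0.607  0.151  0.012]
 [ 0.683  0.042  0.012]
 [ 0.553 -0.047  0.012]] [0.58157018 0.0498898  0.012     ]
[[-0.944  0.33   0.   ]
 [ 0.33   0.944  0.   ]
 [ 0.     0.    -1.   ]]
```

Request:
{"op": "arm_command", "data": {
  "deltas": [
    [-0.47, 0.16, 0, -0.09],
    [-0.94, 0.33, 0, -0.18],
    [-0.94, 0.33, 0, -0.214],
    [-0.94, 0.33, 0, -0.214]
  ],
  "claw": 1,
  "squeeze": 80
}}

```text
time: 1.4
position: [0.2985, 0.5663, 0.2308]
eef_rot: [0.001, 1.0, -0.0, -0.0]
wrist_force: [-0.2, -1.2, 0.2]
opening: 1.0
grip_force: 0.0
```

Request:
{"op": "arm_command", "data": {
  "deltas": [
    [-0.5, -0.5, 0, 0],
    [-1, -1, 0, 0],
    [-1, -1, 0, 0]
  ]
}}

```text
time: 1.7
position: [0.3976, 0.4657, 0.2317]
eef_rot: [0.0, 1.0, 0.0, 0.0]
wrist_force: [0.5, -0.3, -0.6]
opening: 1.0
grip_force: 0.0
```

Request:
{"op": "arm_command", "data": {
  "deltas": [
    [-0.5, -0.5, 0, 0],
    [-0.95, -1, 0, 0],
    [-0.95, -1, 0, 0]
  ]
}}

```text
time: 2.0
position: [0.4932, 0.3653, 0.2317]
eef_rot: [0.001, 1.0, 0.0, 0.0]
wrist_force: [0.3, 0.8, -0.4]
opening: 1.001
grip_force: 0.0
```

Request:
{"op": "arm_command", "data": {
  "deltas": [
    [0, -0.5, 0, 0],
    [0, -1, 0, 0]
  ]
}}

```text
time: 2.2
position: [0.4919, 0.2658, 0.2308]
eef_rot: [0.0, 1.0, -0.0, -0.0]
wrist_force: [0.9, -1.0, 0.7]
opening: 0.998
grip_force: 0.0
```

Request:
{"op": "arm_command", "data": {
  "deltas": [
    [0, -0.5, 0, 0],
    [0, -1, 0, 0]
  ]
}}

```text
time: 2.4
position: [0.4916, 0.1658, 0.2316]
eef_rot: [0.0, 1.0, 0.0, 0.0]
wrist_force: [1.0, -0.2, 0.4]
opening: 1.004
grip_force: 0.0
```

Request:
{"op": "arm_command", "data": {
  "deltas": [
    [0, -0.5, 0, 0],
    [0, -1, 0, 0]
  ]
}}

```text
time: 2.6
position: [0.4918, 0.0659, 0.2317]
eef_rot: [0.0, 1.0, 0.0, 0.001]
wrist_force: [1.1, -0.9, 1.0]
opening: 0.997
grip_force: 0.0
```

Request:
{"op": "arm_command", "data": {
  "deltas": [
    [0, -0.5, 0, 0],
    [0, -1, 0, 0],
    [0, -1, 0, 0],
    [0, -1, 0, 0]
  ]
}}

```text
time: 3.0
position: [0.4923, -0.0336, 0.2315]
eef_rot: [0.002, 1.0, 0.0, 0.0]
wrist_force: [-0.6, 1.2, -0.4]
opening: 0.999
grip_force: 0.0
```

Request:
{"op": "arm_command", "data": {
  "deltas": [
    [0, -0.5, 0, 0],
    [0, -1, 0, 0],
    [0, -1, 0, 0]
  ]
}}

```text
time: 3.3
position: [0.4927, -0.1358, 0.231]
eef_rot: [0.001, 1.0, -0.001, 0.0]
wrist_force: [0.2, 0.4, 0.4]
opening: 1.001
grip_force: 0.0
```

Request:
{"op": "arm_command", "data": {
  "deltas": [
    [0, -0.5, 0, 0],
    [-0.01, -1, 0, 0],
    [-0.01, -1, 0, 0]
  ]
}}

```text
time: 3.6
position: [0.4939, -0.2357, 0.2307]
eef_rot: [0.001, 1.0, -0.0, -0.0]
wrist_force: [-0.3, 0.4, -0.6]
opening: 1.0
grip_force: 0.0
```

Request:
{"op": "arm_command", "data": {
  "deltas": [
    [0, -0.08, 0.4, 0],
    [0, -0.08, 0.8, 0],
    [0, -0.08, 1, 0],
    [0, -0.08, 1, 0],
    [0, -0.08, 1, 0]
  ]
}}

```text
time: 4.1
position: [0.4943, -0.2397, 0.1322]
eef_rot: [-0.001, 1.0, 0.0, 0.0]
wrist_force: [0.2, -1.0, 0.7]
opening: 1.002
grip_force: 0.0
```

```bash
python3 - <<'E'
from h import *
def cr(c,u,v,r,s):
    p=c['img'][v-r:v+r,u-r:u+r,::-1]; return cv2.resize(p,(s,s),interpolation=cv2.INTER_CUBIC)
ct=arm.camera('top'); cs=arm.camera('scene'); s=arm.get_state(); P=s['position'];print(P)
for z in(0,.05): print(proj(ct,P+[0,0,z]),proj(cs,P+[0,0,z]))
cv2.imwrite('pics/g1.png',np.hstack([cr(ct,452,225,32,384),cr(cs,215,270,40,384)]))
E
```

```text
[ 0.49483744 -0.24092987  0.13341859]
[[468.49544517 218.91451313]] [[210.18991185 255.48081306]]
[[477.73575929 216.84565576]] [[204.84233874 241.64363423]]
```

View pics/g1.png

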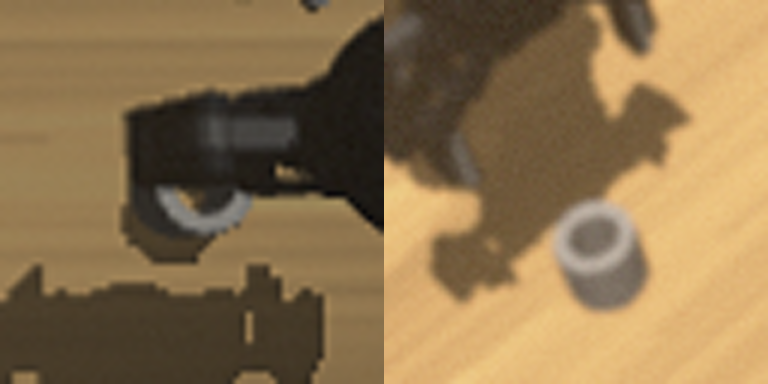

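The scene camera still sees the rim at (218.6,279.2), which matches the estimate, and the open fingers straddle it in y. I'll descend and grip.

Request:
{"op": "arm_command", "data": {
  "deltas": [
    [0, 0, 0.3, 0],
    [0, 0, 0.6, 0],
    [0, 0, 0.9, 0],
    [0, 0, 0.9, 0],
    [0, 0, 0.9, 0]
  ]
}}

```text
time: 4.7
position: [0.4942, -0.2414, 0.0429]
eef_rot: [-0.0, 1.0, -0.0, 0.0]
wrist_force: [0.4, -0.3, 0.3]
opening: 1.001
grip_force: 0.0
```

Request:
{"op": "arm_command", "data": {
  "deltas": [
    [0, 0, 0.15, 0],
    [0, 0, 0.25, 0],
    [0, 0, 0.34, 0],
    [0, 0, 0.37, 0],
    [0, 0, 0.37, 0]
  ]
}}

```text
time: 5.2
position: [0.4932, -0.2409, 0.0036]
eef_rot: [-0.0, 1.0, 0.0, -0.0]
wrist_force: [0.2, -0.0, 0.4]
opening: 0.999
grip_force: 0.0
```

Request:
{"op": "arm_command", "data": {
  "deltas": [
    [0, 0, 0, 0],
    [0, 0, 0, 0],
    [0, 0, 0, 0],
    [0, 0, 0, 0],
    [0, 0, 0, 0]
  ],
  "claw": -1,
  "squeeze": 60
}}

```text
time: 5.7
position: [0.4941, -0.2416, 0.005]
eef_rot: [-0.0, 1.0, -0.0, 0.0]
wrist_force: [-1.4, 0.2, 5.2]
opening: 0.451
grip_force: 60.6
```

Request:
{"op": "arm_command", "data": {
  "deltas": [
    [0, 0, 0, 0],
    [0, 0, 0, 0],
    [0, 0, 0, 0],
    [0, 0, 0, 0],
    [0, 0, 0, 0]
  ]
}}

```text
time: 6.2
position: [0.4941, -0.2416, 0.005]
eef_rot: [-0.0, 1.0, -0.0, 0.0]
wrist_force: [-1.0, 0.2, 5.8]
opening: 0.452
grip_force: 60.6
```

Request:
{"op": "arm_command", "data": {
  "deltas": [
    [0, 0, -0.2, 0],
    [0, 0, -0.5, 0],
    [0, 0, -0.8, 0],
    [0, 0, -1, 0],
    [0, 0, -1, 0]
  ]
}}

```text
time: 6.7
position: [0.495, -0.2423, 0.1072]
eef_rot: [-0.0, 1.0, -0.001, 0.002]
wrist_force: [-0.4, -0.2, -1.2]
opening: 0.45
grip_force: 60.5
```

Request:
{"op": "arm_command", "data": {
  "deltas": [
    [0, 0.3, -0.3, 0],
    [0, 0.6, -0.6, 0],
    [0, 1, -0.6, 0],
    [0, 1, -0.6, 0]
  ]
}}

```text
time: 7.1
position: [0.4935, -0.1376, 0.1638]
eef_rot: [-0.002, 1.0, 0.001, -0.0]
wrist_force: [-1.0, -1.0, -1.2]
opening: 0.452
grip_force: 60.9
```

Request:
{"op": "arm_command", "data": {
  "deltas": [
    [-0.2, 0.3, 0, 0],
    [-0.4, 0.7, 0, 0],
    [-0.4, 1, 0, 0],
    [-0.4, 1, 0, 0]
  ]
}}

```text
time: 7.5
position: [0.533, -0.0381, 0.1623]
eef_rot: [-0.002, 1.0, 0.001, -0.001]
wrist_force: [1.0, -0.9, -1.8]
opening: 0.454
grip_force: 61.0
```

Request:
{"op": "arm_command", "data": {
  "deltas": [
    [-0.2, 0.3, 0, 0],
    [-0.4, 0.6, 0, 0],
    [-0.46, 0.9, 0, 0],
    [-0.46, 0.925, 0, 0],
    [-0.46, 0.925, 0, 0]
  ]
}}

```text
time: 8.0
position: [0.5791, 0.0513, 0.1627]
eef_rot: [-0.001, 1.0, -0.0, -0.001]
wrist_force: [-0.4, -1.2, -1.2]
opening: 0.448
grip_force: 61.0
```

```bash
python3 - <<'E'
from h import *
def cr(c,u,v,r,s):
    p=c['img'][v-r:v+r,u-r:u+r,::-1]; return cv2.resize(p,(s,s),interpolation=cv2.INTER_CUBIC)
ct=arm.camera('top'); cs=arm.camera('scene'); s=arm.get_state(); P=s['position'];print(P,s['wrist_force'],s['opening'])
print(proj(ct,P+[0,0,.035]),proj(cs,[P+[0,0,.035],P+[0,0,-.005]]))
cv2.imwrite('pics/g2.png',np.hstack([cr(ct,335,180,32,384),cr(cs,328,205,32,384)]))
E
```

```text
[0.57912382 0.05023689 0.16341389] [-0.37618879  0.42853411 -1.13266992] 0.4463483446607607
[[331.86886651 175.33346015]] [[331.911968   180.69286306]
 [331.94832851 192.72049634]]
```

View pics/g2.png

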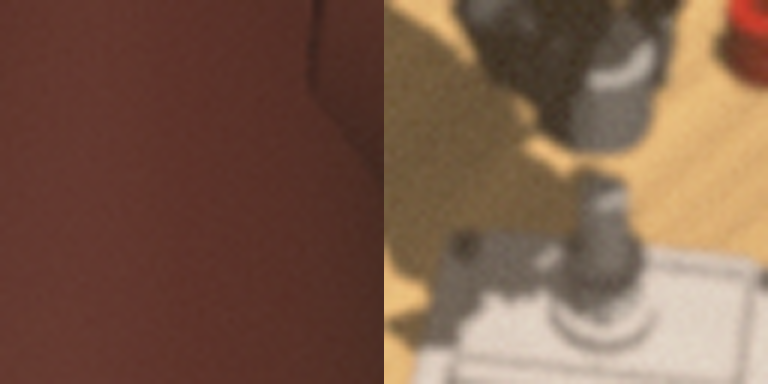

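The scene view shows the sleeve's axis at about column 600 in the crop and the shaft's axis at about 602, so they line up. The top camera is blocked by the arm. I'll go down gently and watch the force.

Request:
{"op": "arm_command", "data": {
  "deltas": [
    [-0.01, 0, 0.12, 0],
    [-0.01, 0, 0.25, 0],
    [-0.01, 0, 0.32, 0],
    [-0.01, 0, 0.32, 0],
    [-0.01, 0, 0.32, 0]
  ]
}}

```text
time: 8.6
position: [0.5803, 0.0512, 0.1321]
eef_rot: [-0.0, 1.0, 0.0, -0.0]
wrist_force: [0.1, -0.0, -0.7]
opening: 0.45
grip_force: 61.1
```

Request:
{"op": "arm_command", "data": {
  "deltas": [
    [0, 0, 0.01, 0],
    [0, 0, 0.02, 0],
    [0, 0, 0.03, 0],
    [0, 0, 0.04, 0],
    [0, 0, 0.05, 0]
  ]
}}

```text
time: 9.1
position: [0.5806, 0.0513, 0.1273]
eef_rot: [-0.0, 1.0, 0.0, 0.0]
wrist_force: [-0.0, -0.1, -1.6]
opening: 0.449
grip_force: 61.1
```

Request:
{"op": "arm_command", "data": {
  "deltas": [
    [0, 0, 0.01, 0],
    [0, 0, 0.02, 0],
    [0, 0, 0.03, 0],
    [0, 0, 0.04, 0],
    [0, 0, 0.05, 0]
  ]
}}

```text
time: 9.6
position: [0.5805, 0.0513, 0.1222]
eef_rot: [-0.0, 1.0, 0.0, 0.0]
wrist_force: [-0.5, 0.6, -1.8]
opening: 0.45
grip_force: 61.1
```

Request:
{"op": "arm_command", "data": {
  "deltas": [
    [0, 0, 0.01, 0],
    [0, 0, 0.02, 0],
    [0, 0, 0.03, 0],
    [0, 0, 0.03, 0]
  ]
}}

```text
time: 10.0
position: [0.5805, 0.0513, 0.1192]
eef_rot: [-0.0, 1.0, 0.0, -0.0]
wrist_force: [0.5, -0.5, -1.7]
opening: 0.45
grip_force: 61.1
```

Request:
{"op": "arm_command", "data": {
  "deltas": [
    [0, 0, 0.03, 0],
    [0, 0, 0.06, 0],
    [0, 0, 0.09, 0],
    [0, 0, 0.12, 0],
    [0, 0, 0.12, 0]
  ]
}}

```text
time: 10.5
position: [0.5804, 0.0512, 0.1067]
eef_rot: [-0.0, 1.0, -0.0, -0.0]
wrist_force: [0.8, -1.3, -2.0]
opening: 0.449
grip_force: 61.0
```

Request:
{"op": "arm_command", "data": {
  "deltas": [
    [0, 0, 0.03, 0],
    [0, 0, 0.06, 0],
    [0, 0, 0.09, 0],
    [0, 0, 0.12, 0],
    [0, 0, 0.12, 0]
  ]
}}

```text
time: 11.0
position: [0.5804, 0.0512, 0.0948]
eef_rot: [-0.0, 1.0, -0.0, -0.0]
wrist_force: [1.5, -0.3, -2.6]
opening: 0.45
grip_force: 61.0
```

Request:
{"op": "arm_command", "data": {
  "deltas": [
    [0, 0, 0.02, 0],
    [0, 0, 0.04, 0],
    [0, 0, 0.06, 0],
    [0, 0, 0.06, 0],
    [0, 0, 0.06, 0]
  ]
}}

```text
time: 11.5
position: [0.5804, 0.0513, 0.0891]
eef_rot: [-0.0, 1.0, -0.0, -0.0]
wrist_force: [1.4, -1.7, -2.5]
opening: 0.452
grip_force: 61.1
```

Request:
{"op": "arm_command", "data": {
  "deltas": [
    [0, 0, 0.02, 0],
    [0, 0, 0.04, 0],
    [0, 0, 0.06, 0],
    [0, 0, 0.06, 0],
    [0, 0, 0.06, 0]
  ]
}}

```text
time: 12.0
position: [0.5806, 0.0513, 0.0836]
eef_rot: [-0.0, 1.0, 0.0, 0.0]
wrist_force: [-1.2, 0.8, 3.1]
opening: 0.45
grip_force: 61.5
```

Request:
{"op": "arm_command", "data": {
  "deltas": [
    [0, 0, 0.02, 0],
    [0, 0, 0.04, 0],
    [0, 0, 0.06, 0],
    [0, 0, 0.06, 0],
    [0, 0, 0.06, 0]
  ]
}}

```text
time: 12.5
position: [0.5807, 0.0513, 0.0779]
eef_rot: [-0.0, 1.0, 0.0, 0.0]
wrist_force: [-3.2, -0.2, 8.4]
opening: 0.45
grip_force: 62.0
```

Request:
{"op": "arm_command", "data": {
  "deltas": [
    [0, 0, 0.015, 0],
    [0, 0, 0.03, 0],
    [0, 0, 0.047, 0],
    [0, 0, 0.047, 0],
    [0, 0, 0.047, 0]
  ]
}}

```text
time: 13.0
position: [0.5807, 0.0513, 0.0736]
eef_rot: [-0.0, 1.0, -0.0, 0.0]
wrist_force: [-4.5, -0.0, 12.5]
opening: 0.455
grip_force: 62.2
```

```bash
python3 - <<'E'
from h import *
def cr(c,u,v,r,s):
    p=c['img'][v-r:v+r,u-r:u+r,::-1]; return cv2.resize(p,(s,s),interpolation=cv2.INTER_CUBIC)
S=[]
for i in range(6):
    cs=arm.camera('scene'); s=arm.get_state(); S.append([s['position'][2]*1e3,*s['wrist_force']])
print(np.round(S,1),s['position'])
P=np.array([.5805,.051,0]);z=lambda h:[(proj(cs,P+[0,0,h])[0]).round(1)]
print(z(.108),z(.113),z(.117),z(.124))
cv2.imwrite('pics/g3.png',cr(cs,332,205,24,576))
E
```

```text
[[73.6 -4.4  0.2 11.2]
 [73.7 -4.1 -0.2 12. ]
 [73.6 -3.5 -0.  11.7]
 [73.7 -5.4 -0.1 11.3]
 [73.7 -4.5  0.6 11.4]
 [73.7 -4.9  0.1 10.6]] [0.58073168 0.051332   0.07366151]
[array([332.6, 207. ])] [array([332.6, 205.6])] [array([332.6, 204.5])] [array([332.6, 202.6])]
```

View pics/g3.png

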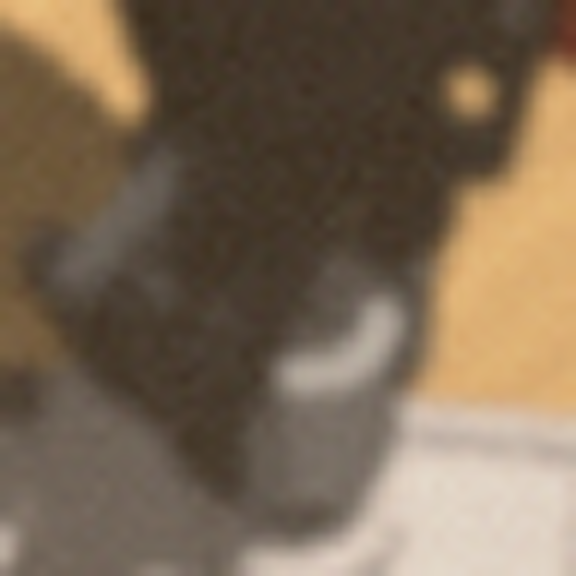

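Request:
{"op": "arm_command", "data": {
  "deltas": [
    [0.005, 0, 0.003, 0],
    [0.008, 0, 0.006, 0],
    [0.008, 0, 0.006, 0],
    [0.008, 0, 0.006, 0],
    [0.008, 0, 0.006, 0]
  ]
}}

```text
time: 13.8
position: [0.5807, 0.0513, 0.0735]
eef_rot: [-0.0, 1.0, -0.0, 0.001]
wrist_force: [-2.0, 0.8, 11.5]
opening: 0.45
grip_force: 62.3
```

```bash
python3 - <<'E'
from h import *
S=[]
for i in range(8):
    arm.camera('scene'); s=arm.get_state(); S.append([*s['position']*1e3,*s['wrist_force'],*s['ft_torque']*10])
print(np.mean(S,0).round(2),s['grip_force'])
E
```

```text
[ 5.8066e+02  5.1320e+01  7.3440e+01 -2.1700e+00  4.6000e-01  1.1910e+01
 -7.0000e-02  4.5700e+00 -2.0000e-01] 62.340729273855686
```

Request:
{"op": "arm_command", "data": {
  "deltas": [
    [0.004, 0, 0.002, 0],
    [0.004, 0, 0.002, 0],
    [0.004, 0, 0.002, 0],
    [0.004, 0, 0.002, 0],
    [0.004, 0, 0.002, 0]
  ]
}}

```text
time: 14.7
position: [0.5807, 0.0513, 0.0735]
eef_rot: [-0.0, 1.0, -0.0, 0.002]
wrist_force: [-0.8, 0.1, 11.8]
opening: 0.452
grip_force: 62.3
```

Request:
{"op": "arm_command", "data": {
  "deltas": [
    [0, 0, 0, 0],
    [0, 0, 0, 0],
    [0, 0, 0, 0],
    [0, 0, 0, 0],
    [0, 0, 0, 0]
  ]
}}

```text
time: 15.2
position: [0.5806, 0.0513, 0.0734]
eef_rot: [-0.0, 1.0, 0.0, 0.002]
wrist_force: [-0.9, -0.1, 11.4]
opening: 0.45
grip_force: 62.3
```

Request:
{"op": "arm_command", "data": {
  "deltas": [
    [0, 0, 0, 0],
    [0, 0, 0, 0],
    [0, 0, 0, 0],
    [0, 0, 0, 0],
    [0, 0, 0, 0]
  ]
}}

```text
time: 15.7
position: [0.5806, 0.0513, 0.0734]
eef_rot: [-0.0, 1.0, 0.0, 0.002]
wrist_force: [-0.1, 0.3, 11.9]
opening: 0.449
grip_force: 62.3
```

Request:
{"op": "arm_command", "data": {
  "deltas": [
    [0, 0, 0, 0],
    [0, 0, 0, 0],
    [0, 0, 0, 0],
    [0, 0, 0, 0],
    [0, 0, 0, 0]
  ]
}}

```text
time: 16.2
position: [0.5806, 0.0513, 0.0734]
eef_rot: [-0.0, 1.0, 0.0, 0.002]
wrist_force: [-0.6, 0.4, 11.3]
opening: 0.453
grip_force: 62.3
```

Request:
{"op": "arm_command", "data": {
  "deltas": [
    [0, 0, 0, 0],
    [0, 0, 0, 0],
    [0, 0, 0, 0],
    [0, 0, 0, 0],
    [0, 0, 0, 0]
  ]
}}

```text
time: 16.7
position: [0.5807, 0.0513, 0.0735]
eef_rot: [-0.0, 1.0, 0.0, 0.002]
wrist_force: [-0.7, 1.8, 12.0]
opening: 0.449
grip_force: 62.3
```

Request:
{"op": "arm_command", "data": {
  "deltas": [
    [0, 0, 0, 0],
    [0, 0, 0, 0],
    [0, 0, 0, 0],
    [0, 0, 0, 0],
    [0, 0, 0, 0]
  ]
}}

```text
time: 17.2
position: [0.5807, 0.0513, 0.0735]
eef_rot: [-0.0, 1.0, 0.0, 0.002]
wrist_force: [-0.6, 0.7, 12.4]
opening: 0.455
grip_force: 62.3
```

```bash
python3 -c "
from workcell import arm
print(arm.finish_job())"
```

```text
the job is handed in; nothing more can be done
None
```

I handed the job in with the wide-bore sleeve still gripped and pressed on the spring seat at about 13.5 N; its top edge works out at about 108 mm, 5 mm below the groove, held steady for over 2 s, and I did not touch the narrow-bore sleeve, can, ring or wrench.

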